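# Seat the spacer sleeve and gauge it through the guide tube

## Robot

A 6-joint arm with a two-finger parallel gripper is mounted at the origin on the work surface. World frame = base frame: x ahead of the robot, y to its left, z up, the work surface at z = 0. Lengths are in mm, angles in degrees, forces in N, time in s.
With the tool pointing down it reaches from about 350 to 975 mm from the base axis. Payload 4.9 kg.
Tool frame: the origin (TCP) lies at the very end of the fingers, on their centre line; the grasp point (between the pads) lies 19 mm behind it (robot.grip_point_offset is the z of the grasp point in the tool frame, in mm); z points along the fingers, y is the direction in which the jaws open and shut (so a half turn about z gives the same grasp; the last joint's range is limited). The gripper opens to 85 mm and grips with 20 to 120 N. Pads are 22 mm wide; open, the fingers measure 114 mm over their backs; the gripper's body (76 mm by 85 mm) begins 54 mm behind the grasp point. The pads swing forward as they close: fully open they stand 13 mm farther back than shut.
Start: joints at [-6.818, 3.019, 92.412, -0, 84.569, -6.818], TCP at [624.981, 0.003, 202.304] pointing down, gripper open.
Joint ranges: [-172.51, 172.51], [-57.92, 126.97], [3.15, 148.05], [-58.71, 238.71], [5.1, 150.11], [-179.66, 179.66]. Speed limits (degrees/s): [147.25, 147.25, 180, 180, 180, 180].

## Interface

Orientations are given as a 3x3 rotation matrix whose columns are the frame's x, y, z axes.
In Python, from cell import robot gives the robot as it stands.
- The arm moves only by the shell command python3 -m inch 'ROWS' [FORCE]. ROWS is text: rows parted by semicolons, each of 7 numbers parted by spaces: the shift along the tool's x, y, z in mm, then the turn, a rotation vector about the tool's x, y, z in degrees, then the opening, from 0 (shut) to 1 (fully open). A call has 1 to 10 rows; each row shifts and turns the commanded pose from where the row before left it, along the tool's axes as they then stand; what a row does not reach is not made up. A row lasts 1/12 s, in which the tool goes at most 41.7 mm and 7.16 degrees, less where a joint would pass 70% of its speed; a pose out of reach is approached as far as the arm can. A call is refused whole if a number of a shift passes 41.7 or a number of a turn 7.16, either way. A call with a gripper value outside its range is refused whole. The fingers move at their own pace and stop on an object; FORCE is the grip in N (left out, the last holds). Time passes only in rows, so rows that do not move let the fingers close. It gives the time, the measured TCP pose, the force and the opening at its end, in the units of the state.
- robot.observe(): the state, without advancing time (a new reading comes with each control period).
- robot.read_camera(name): name is "scene" or "side" or "wrist"; returns (picture, depth): 480x640x3 uint8, red, green, blue; 480x640 float32, mm along the optical axis (not along the pixel's ray), 0 where there is no reading.
- robot.camera_params(name): a dict with "mtx" (3x3 intrinsics, pixels), "world_to_cam" (4x4, takes a point from world to camera coordinates). Camera axes: x right, y up, looking along -z (the intrinsics and any distortion apply to the point x, -y, -z); pixel columns grow to the right and rows downward; lengths in mm; the calibration is good to about 2 mm. A picture is of the moment at which its call begins: read the wrist's pose just before it. camera_params takes no time and is no camera call; for the wrist camera it gives the pose at the moment of the call.
- robot.close_job(): hands the job in, once; it reports no verdict.
The state is a dict: "time_s": time; "joints": joint angles; "joint_vel": joint speeds; "tau": joint torques, N m; "tool_pos": TCP position; "orientation": TCP orientation; "force": force on the tool from outside, world axes, zero at the start; "wrist_torque": the same for the moment, N m; "grip_width": finger opening in mm.
Only numpy, scipy, OpenCV 4.12 (cv2) and the standard library are available. Lean on these libraries where they do the work, as an engineer would, in place of code of your own. Each camera call takes 0.05 s, during which the arm holds its last target. There are 200 camera calls.

## Task

Lower the tall narrow spacer sleeve over the upright post of the die base until it is fully down on the plate, without dropping it, and let go of it. Then take the gauge rod from its rack by the square handle, push it through the guide tube until its collar stops against the tube, draw it right out, and finish still holding it in the gripper: the rod level and still, with its tip over the middle of the marble slab, about a hand's width (100 mm) above the slab, ready to be read. Leave the sleeve seated and the other things on the bench alone.

Things in the scene. Friction and masses are not known exactly. Their poses are not given: they have to be found in the camera images.
- sleeve_center (a point): Centre (half-way up, on the axis) of the spacer sleeve: a plain loose steel ring standing upright on the bench, outside diameter 36 mm, bore 24 mm, height 40 mm. Its z axis is its axis. It has to be told from the wide ring, with which it may change places.
- sleeve: The same sleeve; origin at the centre of its underside. Lengths in mm.
- die_base: Dark steel plate fixed to the bench, 190 x 76 x 12 mm (x, y, z), origin at the centre of its underside, z up. On its centre line stand a round post (diameter 20, top 34 above the plate, chamfered, at x = +60) and a level guide tube along x (outside diameter 26, bore 14, from x = -60 to -10). The seated sleeve rests on the plate, top 52 above the bench; the rod passes 5 above it.
- post_top (a point): Centre of the post's top, 46 above the bench. Lengths in mm.
- tube_mouth (a point): Centre of the guide tube's open entry face, 62 above the bench; its x axis points level into the tube, the direction in which the rod is pushed. The far end of the tube is open too. Lengths in mm.
- rod_grip (a point): Centre of the gauge rod's square steel handle, the place to grip: 80 mm long (x), 18 mm square, sides along its y and z axes; x points along the rod to the tip. At the start the rod lies level in the rack, z up, its axis 40 mm above the bench.
- rod_rack: Wooden rack fixed to the bench, foot 230 x 50 x 6 mm, origin at the centre of its underside. Two blocks, 30 mm wide, with notches open upward (tops 43 and 45 mm above the bench) hold the last 12 mm of the handle's tail (rack x -100 to -88) and the stem (rack x = 60). rod_grip lies at rack x = -60; the handle there is free at both sides and below.
- gauge_rod: The same rod as a whole, mass about 170 g, balanced about 13 in front of the handle's centre; same origin and axes as rod_grip. Lengths in mm.
- rod_collar (a point): Centre of the front face of the rod's collar (diameter 30, 6 thick, just in front of the handle), 46 in front of rod_grip. This face stops against the tube's mouth. Lengths in mm.
- rod_tip (a point): Very tip of the rod's round stem, 171 in front of rod_grip and 125 in front of the collar's face. The stem has diameter 10, tapers to 4 over its last 10 and bears dark ring marks near the tip. Lengths in mm.
- slab_top (a point): Centre of the top of the pale marble slab fixed on the bench, 80 by 80 by 25 high. Lengths in mm.
- wide_ring_center (a point): Centre of a bystander: a loose steel ring, outside diameter 52, bore 38, height 16: much wider and lower than the sleeve. To be left alone. Lengths in mm.
- tin_center (a point): Centre of a bystander: a flat round aluminium tin, diameter 52, height 18. To be left alone. Lengths in mm.
- spool_center (a point): Centre of a bystander: a wooden thread spool, diameter 38, height 45. To be left alone. Lengths in mm.
- dye_bottle_center (a point): Centre of a bystander: an amber bottle, diameter 52, height 120. To be left alone. Lengths in mm.
- rivet_jar_center (a point): Centre of a bystander: a glass jar, diameter 68, height 80. To be left alone. Lengths in mm.
- mallet_grip (a point): Handle of a bystander: a wooden mallet lying flat, 240 long. To be left alone. Lengths in mm.
- awl_grip (a point): Handle of a bystander: an awl with a wooden handle lying flat, 150 long. To be left alone. Lengths in mm.
There are look-alikes about, which are no part of the job. Leave any red look-alike of the gauge_rod alone.

How it is judged:
By the outcome, as a careful person would: the job done as asked, in the order asked, and still so for the second after the job is handed in, while the arm keeps its last pose, push and grip.
It also fails if it takes over 64 s, if anything falls off the work surface, if the arm or the gripper's body presses on something with over 40 N, if the wrist force passes 120 N, or if a joint passes its speed limit or range.

## Working session

There is one attempt and no reset: what is moved stays moved. The work goes in short steps, Python scripts to look and compute and a shell command to move; the robot and the scene stay as the last step left them, time stands still between calls to the robot, and variables do not carry over. Pictures are saved under pics/ and viewed, about 8 in all and at most 12, crops included, and the job is handed in when it is done.

```bash
ls; mkdir -p pics; python3 - <<'E'
from cell import robot
import cv2,numpy as np
s=robot.observe();print(s['time_s'],s['tool_pos'],np.round(s['orientation'],3).tolist(),s['grip_width'],robot.grip_point_offset)
for n in ['scene','side','wrist']:
    p=robot.camera_params(n);print(n,np.round(p['mtx'],1).tolist(),np.round(p['world_to_cam'],3).tolist(),[k for k in p])
    im,d=robot.read_camera(n);np.savez('pics/'+n+'0.npz',im=im,d=d,m=p['mtx'],T=p['world_to_cam'])
    cv2.imwrite('pics/%s0.png'%n,im[:,:,::-1])
E
```

```text
pics
0.0 [6.24310027e+02 9.01473241e-02 2.01045081e+02] [[-0.0, 1.0, -0.002], [1.0, 0.0, 0.0], [0.0, -0.002, -1.0]] 85.41224840003022 -18.700000000000003
scene [[436.5, 0.0, 320.7], [0.0, 436.5, 236.1], [0.0, 0.0, 1.0]] [[-0.719, 0.695, 0.0, 426.554], [-0.551, -0.571, 0.609, 240.703], [0.423, 0.438, 0.793, -1636.89], [0.0, 0.0, 0.0, 1.0]] ['mtx', 'world_to_cam']
side [[570.7, 0.0, 315.9], [0.0, 570.7, 242.2], [0.0, 0.0, 1.0]] [[0.758, -0.653, 0.006, -454.616], [0.32, 0.38, 0.868, -210.047], [-0.569, -0.655, 0.497, -1275.731], [0.0, 0.0, 0.0, 1.0]] ['mtx', 'world_to_cam']
wrist [[408.4, 0.0, 322.8], [0.0, 408.4, 244.3], [0.0, 0.0, 1.0]] [[1.0, 0.0, -0.003, -621.735], [-0.001, 0.95, -0.311, 41.167], [0.002, 0.311, 0.95, -379.212], [0.0, 0.0, 0.0, 1.0]] ['mtx', 'world_to_cam']
```

View pics/scene0.png

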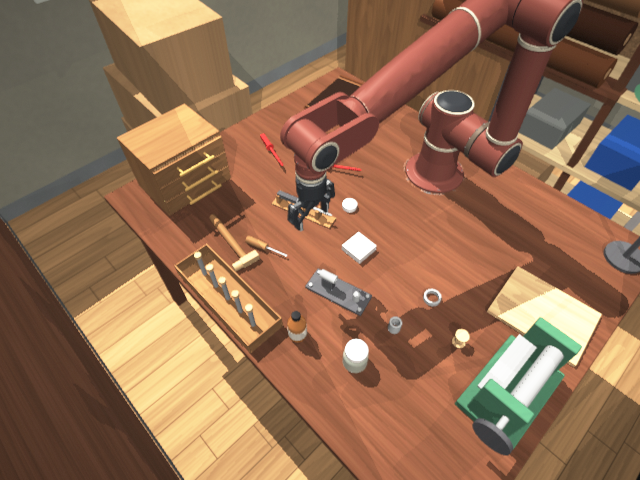

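View pics/side0.png

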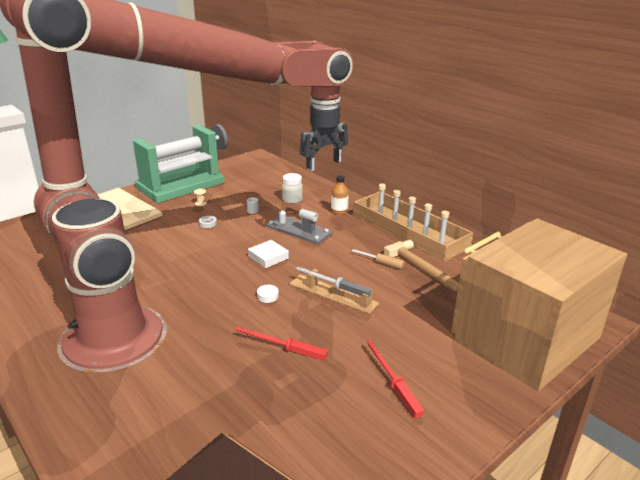

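Scene view: the sleeve is at (396,325) and the wide ring at (432,297). The die base is at about (338,290), the slab at (359,247) and the rack with the steel rod at about (305,208).

Could be confused with the sleeve in the scene view: wide ring (432,297), spool (460,338), tin (349,205). With the rod: two red look-alikes at (271,150) and (345,169), and the awl (265,247). I'll check the choice in a close crop.

```bash
cat > h.py <<'E'
import numpy as np,cv2
from cell import robot
def ray(c,u,v):
    m,T=c['m'],c['T'];d=np.array([(u-m[0,2])/m[0,0],-(v-m[1,2])/m[1,1],-1.])
    R=T[:3,:3];return -R.T@T[:3,3],R.T@d
def onz(c,u,v,z):
    o,d=ray(c,u,v);return o+d*(z-o[2])/d[2]
def dep(c,u,v):
    o,d=ray(c,u,v);return o+d*c['d'][int(v),int(u)]
def cloud(c):
    v,u=np.mgrid[0:480,0:640];m,T=c['m'],c['T']
    d=np.stack([(u-m[0,2])/m[0,0],-(v-m[1,2])/m[1,1],-np.ones_like(u,float)],-1)*c['d'][...,None]
    return (d-T[:3,3])@T[:3,:3]
def proj(c,p):
    q=c['T'][:3,:3]@np.asarray(p,float)+c['T'][:3,3];return c['m'][0,0]*q[0]/-q[2]+c['m'][0,2],c['m'][1,1]*-q[1]/-q[2]+c['m'][1,2]
def shot(n,name):
    p=robot.camera_params(n);im,d=robot.read_camera(n)
    c=dict(im=im,d=d,m=p['mtx'],T=p['world_to_cam']);np.savez('pics/'+name+'.npz',**c)
    cv2.imwrite('pics/'+name+'.png',im[:,:,::-1]);return c
def load(name): return dict(np.load('pics/'+name+'.npz'))
E
python3 - <<'E'
from h import *
S=load('side0');C=load('scene0')
def crop(c,x,y,w,h,W,H):return cv2.resize(c['im'][y:y+h,x:x+w,::-1],(W,H),interpolation=cv2.INTER_CUBIC)
a=crop(S,190,180,200,150,800,600)
cv2.imwrite('pics/crop1.png',a)
for n,c,pts in [('scene',C,dict(sleeve=(396,321),ring=(432,297),base=(338,292),slab=(359,245),rack=(305,208),tin=(349,203),spool=(460,336),bottle=(297,318),jar=(356,345))),('side',S,dict(sleeve=(252,201),ring=(207,222),post=(283,213),slab=(268,252),rod=(345,284),tin=(267,292)))]:
    for k,p in pts.items(): print(n,k,np.round(dep(c,*p)))
E
```

```text
scene sleeve [588. 302.  26.]
scene ring [438. 320.   1.]
scene base [635. 118.  15.]
scene slab [468.  47.  26.]
scene rack [659.  11. 327.]
scene tin [ 356. -104.   18.]
scene spool [506. 456.  44.]
scene bottle [813. 139. 120.]
scene jar [742. 286.  80.]
side sleeve [605. 317.  30.]
side ring [448. 335.   1.]
side post [608. 160.  48.]
side slab [459.  35.  27.]
side rod [ 491. -234.   47.]
side tin [ 352. -105.   18.]
```

View pics/crop1.png

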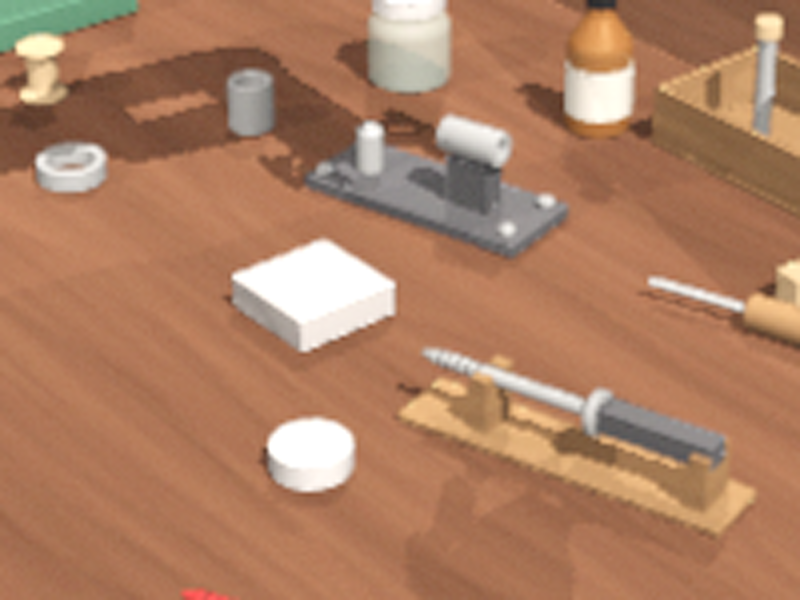

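The crop shows the tall narrow sleeve at (250,102), i.e. side (252,205). The steel rod with the dark square handle points up-left at (425,352)→(720,450). The post is at (370,131), and the tube beyond it has its entry at the right end (500,150).

```bash
python3 - <<'E'
from h import *
for n in ['side0','scene0']:
    c=load(n);P=cloud(c);P=P.reshape(-1,3);ok=c['d'].reshape(-1)>0
    def box(x0,x1,y0,y1,z0,z1):
        m=ok&(P[:,0]>x0)&(P[:,0]<x1)&(P[:,1]>y0)&(P[:,1]<y1)&(P[:,2]>z0)&(P[:,2]<z1);return P[m]
    print(n)
    q=box(560,640,275,350,15,50);print('sleeve',len(q),q.min(0).round(),q.max(0).round())
    t=q[q[:,2]>37];print(' top',len(t),((t.min(0)+t.max(0))/2).round(1))
    q=box(540,740,20,210,9,15);r=cv2.minAreaRect(q[:,:2].astype(np.float32));print('plate',len(q),np.round(r[0],1),np.round(r[1],1),r[2])
    q=box(540,740,20,210,43,49);print('z46',len(q),q[:,:2].mean(0).round(1))
    q=box(540,740,20,210,68,80);print('tube crest',len(q));
    if len(q)>4: print(cv2.fitLine(q[:,:2].astype(np.float32),cv2.DIST_HUBER,0,.01,.01).ravel().round(3),q.min(0).round(),q.max(0).round())
    q=box(400,520,-20,100,22,29);r=cv2.minAreaRect(q[:,:2].astype(np.float32));print('slab',len(q),np.round(r[0],1),np.round(r[1],1),r[2])
    q=box(380,620,-300,-20,35,60);print('rod',len(q))
    if len(q)>10: print(cv2.fitLine(q[:,:2].astype(np.float32),cv2.DIST_HUBER,0,.01,.01).ravel().round(3),q.min(0).round(),q.max(0).round())
S=load('side0')
f=lambda u,v,z:print(u,v,onz(S,190+u/4,180+v/4,z).round(1))
f(251,79,40);f(370,128,46);f(312,268,25);f(425,352,40);f(655,425,49)
E
```

```text
side0
sleeve 128 [577. 283.  15.] [616. 326.  43.]
 top 41 [597.  306.   40.2]
plate 566 [625.  110.6] [ 85.2 191.2] 14.427008628845215
z46 44 [621.5 105.9]
tube crest 76
[ 2.47000e-01 -9.69000e-01  6.31679e+02  7.68930e+01] [617.  50.  68.] [652. 103.  78.]
slab 447 [464.8  45.6] [82.6 86.1] 0.8127938508987427
rod 549
[ 2.71000e-01 -9.62000e-01  4.82196e+02 -2.11598e+02] [ 446. -299.   35.] [525. -95.  58.]
scene0
sleeve 148 [583. 289.  15.] [619. 323.  45.]
 top 58 [601.4 306.6  41.2]
plate 889 [630.9 113.5] [ 79.2 190.1] 15.793617248535156
z46 43 [627.2 140.5]
tube crest 107
[ 2.95000e-01 -9.55000e-01  6.42047e+02  8.08790e+01] [626.  56.  68.] [656. 106.  79.]
slab 430 [470.   47.8] [80.8 83.2] 89.87823486328125
rod 215
[ 3.14000e-01 -9.49000e-01  4.92639e+02 -2.01542e+02] [ 453. -295.   35.] [530. -94.  55.]
251 79 [601.1 306.2  40. ]
370 128 [613.1 168.9  46. ]
312 268 [476.5  58.9  25. ]
425 352 [453.3 -93.5  40. ]
655 425 [ 498.3 -256.6   49. ]
```

```bash
python3 -m inch '0 0 0 0 0 -5 1;0 0 0 0 0 -5 1;0 0 0 0 0 -5 1;30 6 0 0 0 0 1;40 7 0 0 0 0 1;40 7 0 0 0 0 1;40 7 0 0 0 0 1;40 7 0 0 0 0 1;40 7 0 0 0 0 1;40 7 0 0 0 0 1'
python3 -m inch '20 5 0 0 0 0 1;12 3 0 0 0 0 1;0 0 30 0 0 0 1;0 0 0 0 0 0 1;0 0 0 0 0 0 1'
python3 - <<'E'
from h import *
s=robot.observe();print(s['time_s'],s['tool_pos'].round(1),np.round(s['orientation'],3).tolist(),s['grip_width'])
c=shot('wrist','w1');P=cloud(c)
print('proj sleeve',proj(c,(600,306.4,40)),'post',proj(c,(612.4,170,46)), 'tcp',proj(c,s['tool_pos']))
E
```

```text
time_s: 0.98
tool_pos: [600.7, 275.1, 201.9]
orientation: [[-0.259, 0.966, -0.0], [0.966, 0.259, -0.0], [-0.0, -0.001, -1.0]]
force: [0.5, 0.6, -0.9]
grip_width: 85.2
time_s: 1.4
tool_pos: [599.4, 304.9, 169.5]
orientation: [[-0.258, 0.966, -0.005], [0.966, 0.258, -0.002], [-0.001, -0.006, -1.0]]
force: [-0.2, 0.5, 0.3]
grip_width: 85.2
1.4 [599.4 304.9 169.5] [[-0.258, 0.966, -0.005], [0.966, 0.258, -0.002], [-0.001, -0.006, -1.0]] 85.24616388859751
proj sleeve (np.float64(328.19496641104985), np.float64(219.18524633168784)) post (np.float64(300.06280601181925), np.float64(375.5013709093581)) tcp (np.float64(327.7912024295266), np.float64(293.70763323750964))
```

View pics/w1.png

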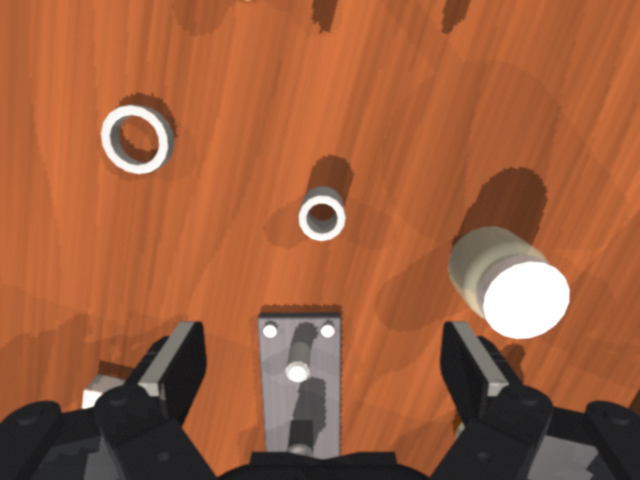

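The wrist view shows the sleeve's top centred at (322,217), the post top at (297,372), and the plate edges running straight up the image. The jar is well clear, right of (450,270).

```bash
python3 - <<'E'
from h import *
c=load('w1');s=robot.observe();R=s['orientation'];t=s['tool_pos']
g=cv2.cvtColor(c['im'],cv2.COLOR_RGB2HSV);m=((g[...,1]<60)&(g[...,2]>170)).astype(np.uint8)
n,l,st,ce=cv2.connectedComponentsWithStats(m)
for i in range(1,n):
    if st[i,4]>60:print(st[i],ce[i].round(1))
for k,u,v,z in [('sleeve',322,217,40),('post',297,371.5,46),('screwL',270,331,14),('screwR',328,331,14)]:
    p=onz(c,u,v,z);print(k,p.round(1),'tool delta',(R.T@(p-t)).round(1))
P=cloud(c);print([P[371,297].round(1),P[217,304].round(1)])
# base edges at plate top via dark mask
mm=(np.abs(P[...,2]-12)<4)&(g[...,1]<60)&(np.arange(480)[:,None]>318)&(np.arange(480)[:,None]<450)&(np.arange(640)[None]>240)&(np.arange(640)[None]<360)
L=[];Rr=[]
for v in range(325,445,6):
    u=np.where(mm[v])[0]
    if len(u)>5:L.append(onz(c,u[0],v,12)[:2]);Rr.append(onz(c,u[-1],v,12)[:2])
for e in(L,Rr):
    f=cv2.fitLine(np.float32(e),cv2.DIST_HUBER,0,.01,.01).ravel();print(f.round(3),np.degrees(np.arctan2(f[1],f[0])))
E
```

```text
[ 101  105   67   69 1667] [134.6 138.6]
[299 195  47  46 947] [321.6 217.2]
[ 475  258   95   81 5353] [525.1 299.5]
[466 275  11  20 112] [472.2 285.1]
[262 325  16  14 171] [269.5 331.5]
[320 325  15  13 157] [327.2 331. ]
[285 362  25  21 415] [296.8 371.9]
[141 384  16  11 104] [150.5 388.1]
[ 82 389  20  20 262] [ 90.  397.7]
sleeve [595.  306.8  40. ] tool delta [  3.2  -4.5 131.4]
post [608.9 173.2  46. ] tool delta [-129.5  -25.5  125.5]
screwL [578.5 185.7  14. ] tool delta [-109.6  -51.6  157.6]
screwR [629.1 199.4  14. ] tool delta [-109.3    0.8  157.4]
[array([608.9, 172.9,  44.9]), array([581.9, 303.1,  39.1])]
[ 2.67000e-01 -9.64000e-01  5.81957e+02  1.33449e+02] -74.496544
[ 2.70000e-01 -9.63000e-01  6.57414e+02  1.35516e+02] -74.306366
```

```bash
python3 -m inch '3 -4 0 0 0 0 1;0 0 35 0 0 0 1;0 0 35 0 0 0 1;0 0 35 0 0 0 1;0 0 30 0 0 0 1;0 0 15 0 0 0 1;0 0 11 0 0 0 1;0 0 0 0 0 0 1;0 0 0 0 0 0 1'
python3 -m inch '0 0 0 0 0 0 0.3;0 0 0 0 0 0 0.3;0 0 0 0 0 0 0.3;0 0 0 0 0 0 0.3;0 0 0 0 0 0 0.3;0 0 0 0 0 0 0.3' 40
```

```text
time_s: 2.2
tool_pos: [597.5, 308.3, 13.0]
orientation: [[-0.258, 0.966, 0.002], [0.966, 0.258, 0.001], [0.0, 0.002, -1.0]]
force: [0.5, 0.1, 0.4]
grip_width: 85.4
time_s: 2.7
tool_pos: [596.4, 308.1, 11.6]
orientation: [[-0.259, 0.966, 0.0], [0.966, 0.259, 0.0], [0.0, 0.0, -1.0]]
force: [-0.6, -1.3, 0.3]
grip_width: 25.8
```

Width 25.8 is less than 36, so the jaws seem to have missed the sleeve. I'll look before doing anything else.

```bash
python3 - <<'E'
from h import *
c=shot('wrist','w2');s=robot.observe();print(s['tool_pos'],s['grip_width'],proj(c,s['tool_pos']))
d=shot('side','s2');u,v=map(int,proj(d,s['tool_pos']))
a=cv2.resize(d['im'][v-80:v+50,u-87:u+86,::-1],(400,300),interpolation=cv2.INTER_CUBIC)
cv2.imwrite('pics/w2b.png',np.hstack([cv2.resize(c['im'][...,::-1],(400,300)),a]))
E
```

```text
[596.26508303 308.09306422  11.41598714] 25.326483291162162 (np.float64(327.50211917790466), np.float64(293.5418226685223))
```

View pics/w2b.png

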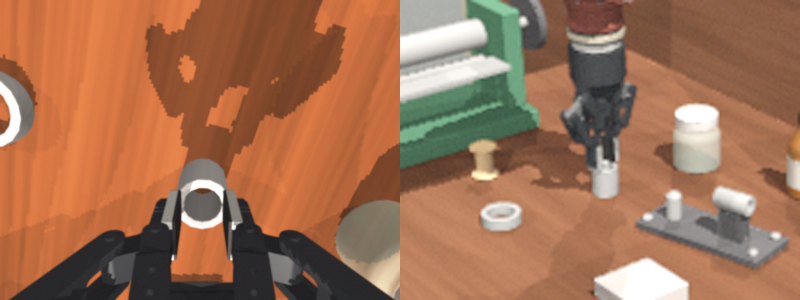

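```bash
python3 - <<'E'
from h import *
c=load('w2');s=robot.observe();R=s['orientation'];t=s['tool_pos']
g=cv2.cvtColor(c['im'],cv2.COLOR_RGB2HSV);m=((g[...,1]<60)&(g[...,2]>170)).astype(np.uint8)
n,l,st,ce=cv2.connectedComponentsWithStats(m);P=cloud(c)
for i in range(1,n):
    if st[i,4]>100:
        q=np.median(P[l==i],0);p=onz(c,*(st[i,:2]+st[i,2:4]/2),q[2]);print(st[i],q.round(1),p.round(1),(R.T@(p-t)).round(1))
d=load('side0')
e=load('s2');P=cloud(e).reshape(-1,3);
q=P[(P[:,0]>560)&(P[:,0]<640)&(P[:,1]>280)&(P[:,1]<360)&(P[:,2]>5)&(P[:,2]<42)];print(len(q),q.min(0),q.max(0))
E
```

```text
[   0  129   34  106 1769] [459.6 323.7  14.6] [459.5 324.9  14.6] [  51.6 -127.7   -3.3]
[ 290  287   69   43 1113] [592.2 318.   38.5] [593.2 313.7  38.5] [  6.2  -1.5 -27.1]
[290 331  66  35 907] [598.7 293.3  38.5] [597.3 296.3  38.5] [-11.6  -2.  -27.2]
[604 446  18  22 229] [718.  288.7  54.6] [718.1 288.4  54.6] [-50.6 112.6 -43.3]
137 [576.64201161 283.91142384   5.08609007] [632.69254567 327.04279337  41.90756592]
```

```bash
python3 -m inch '0 0 0 0 0 0 0;0 0 0 0 0 0 0;0 0 0 0 0 0 0;0 0 0 0 0 0 0' 40
python3 - <<'E'
from h import *
c=load('w2');a=cv2.resize(c['im'][250:450,180:480,::-1],(450,300),interpolation=cv2.INTER_CUBIC)
d=shot('side','s3');u,v=map(int,proj(d,robot.observe()['tool_pos']))
b=cv2.resize(d['im'][v-40:v+20,u-35:u+35,::-1],(350,300),interpolation=cv2.INTER_CUBIC)
cv2.imwrite('pics/w3.png',np.hstack([a,b]))
E
```

```text
time_s: 3.13
tool_pos: [596.2, 308.1, 11.2]
orientation: [[-0.259, 0.966, -0.0], [0.966, 0.259, -0.0], [-0.0, -0.0, -1.0]]
force: [0.9, -0.7, 0.1]
grip_width: 0.0
```

View pics/w3.png

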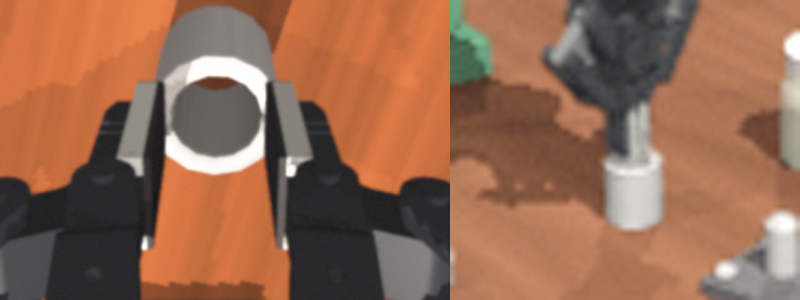

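```bash
python3 - <<'E'
from h import *
for n in ['w1','w2']:
    c=load(n);P=cloud(c);o,_=ray(c,320,240);print(n,'cam',o.round(1),'tcp d',None)
    cs=[(217,304),(217,339),(199,322),(160,400)] if n=='w1' else [(326,292),(326,357),(293,325),(362,325),(326,325),(265,325),(300,280),(100,320),(200,450)]
    for v,u in cs: print((v,u),c['im'][v,u],c['d'][v,u].round(1),P[v,u].round(1))
e=load('s3');P=cloud(e);t=robot.observe()['tool_pos'];u,v=map(int,proj(e,t));print(u,v)
for dv in range(-40,12,4): print(dv,e['im'][v+dv,u],P[v+dv,u].round(0),P[v+dv,u-4].round(0))
E
```

```text
w1 cam [577.7 381.5 339.7] tcp d None
(217, 304) [248 244 239] 309.7 [581.9 303.1  39.1]
(217, 339) [252 250 246] 310.5 [607.6 309.7  38.1]
(199, 322) [253 252 250] 305.8 [591.5 319.9  38.7]
(160, 400) [165  92  53] 335.6 [646.8 359.9  -1.1]
w2 cam [573.6 384.3 182. ] tcp d None
(326, 292) [177 169 162] 162.0 [582.8 302.7  38.1]
(326, 357) [78 75 73] 151.9 [605.6 314.1  47.1]
(293, 325) [255 254 253] 155.3 [591.5 320.9  40.1]
(362, 325) [253 251 249] 166.8 [599.7 290.3  38.4]
(326, 325) [103  99  95] 187.9 [599.  293.7  15.1]
(265, 325) [134 128 123] 181.0 [591.4 321.8  12.8]
(300, 280) [202 111  66] 201.6 [576.2 293.1  -1.1]
(100, 320) [152  85  51] 173.2 [571.3 388.2  -1.7]
(200, 450) [201 110  66] 185.5 [ 6.394e+02  3.621e+02 -6.000e-01]
251 208
-40 [44 44 45] [595. 297. 152.] [576. 291. 159.]
-36 [76 78 81] [588. 289. 143.] [575. 290. 146.]
-32 [59 62 64] [588. 290. 130.] [575. 291. 133.]
-28 [65 68 70] [591. 295. 114.] [578. 297. 117.]
-24 [55 57 61] [591. 296. 101.] [591. 318.  93.]
-20 [65 68 69] [591. 298.  86.] [574. 293.  93.]
-16 [125 124 122] [592. 299.  72.] [585. 312.  70.]
-12 [111 112 110] [591. 299.  59.] [582. 308.  58.]
-8 [167 165 160] [592. 303.  43.] [590. 322.  37.]
-4 [211 208 202] [586. 295.  34.] [580. 309.  31.]
0 [211 208 203] [590. 302.  16.] [576. 303.  20.]
4 [213 210 205] [587. 299.   4.] [582. 313.   0.]
8 [180 124  90] [574. 281.   2.] [564. 288.   2.]
```

```bash
python3 - <<'E'
from h import *
s=robot.observe();R=s['orientation'];t=s['tool_pos'];print(t,s['force'],s['grip_width'])
a=load('w2');c=shot('wrist','w4')
for k in (a,c):
    P=cloud(k);L=(P-t)@R
    for v in range(290,440,14):
        print(v,[tuple(L[v,u].round().astype(int)) for u in (270,282,300,325,350,366,378)])
    print()
cv2.imwrite('pics/w4c.png',np.hstack([cv2.resize(k['im'][230:480,160:493,::-1],(400,300)) for k in (a,c)]))
E
```

```text
[596.17783913 308.01826211  11.16974356] [-0.41820262 -0.41522443 -0.27115004] 0.2820704140980256
290 [(np.int64(-5), np.int64(-28), np.int64(14)), (np.int64(-4), np.int64(-22), np.int64(13)), (np.int64(13), np.int64(-11), np.int64(-24)), (np.int64(14), np.int64(-1), np.int64(-27)), (np.int64(12), np.int64(9), np.int64(-23)), (np.int64(-4), np.int64(19), np.int64(13)), (np.int64(-4), np.int64(25), np.int64(12))]
304 [(np.int64(-12), np.int64(-28), np.int64(13)), (np.int64(-12), np.int64(-22), np.int64(12)), (np.int64(8), np.int64(-11), np.int64(-27)), (np.int64(-12), np.int64(-1), np.int64(13)), (np.int64(8), np.int64(9), np.int64(-27)), (np.int64(-11), np.int64(19), np.int64(11)), (np.int64(-11), np.int64(25), np.int64(12))]
318 [(np.int64(11), np.int64(-21), np.int64(-43)), (np.int64(11), np.int64(-16), np.int64(-44)), (np.int64(-8), np.int64(-12), np.int64(-9)), (np.int64(-14), np.int64(-1), np.int64(3)), (np.int64(-5), np.int64(10), np.int64(-13)), (np.int64(11), np.int64(13), np.int64(-43)), (np.int64(6), np.int64(18), np.int64(-35))]
332 [(np.int64(11), np.int64(-19), np.int64(
[... 5357 characters left out ...]
t64(-93)), (np.int64(17), np.int64(10), np.int64(-93))]
416 [(np.int64(17), np.int64(-14), np.int64(-99)), (np.int64(16), np.int64(-11), np.int64(-98)), (np.int64(17), np.int64(-7), np.int64(-98)), (np.int64(-79), np.int64(-1), np.int64(12)), (np.int64(17), np.int64(4), np.int64(-98)), (np.int64(17), np.int64(7), np.int64(-98)), (np.int64(17), np.int64(10), np.int64(-98))]
430 [(np.int64(15), np.int64(-13), np.int64(-101)), (np.int64(17), np.int64(-11), np.int64(-102)), (np.int64(17), np.int64(-7), np.int64(-102)), (np.int64(-88), np.int64(-1), np.int64(12)), (np.int64(16), np.int64(3), np.int64(-102)), (np.int64(17), np.int64(7), np.int64(-102)), (np.int64(16), np.int64(9), np.int64(-102))]
```

View pics/w4c.png

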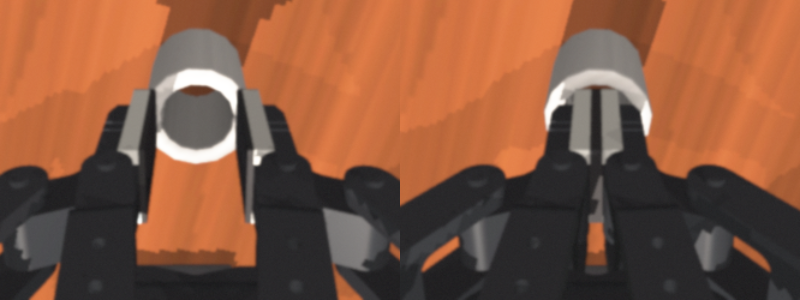

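Both wrist crops show the ring undisturbed. Its top is 28 mm behind the reported TCP, and the real fingertips end at about tool z −32. They are above the ring, so the physical tips sit well short of the reported TCP. I'll raise the arm and measure this offset.

```bash
python3 -m inch '0 0 -30 0 0 0 0;0 0 -20 0 0 0 0;0 0 0 0 0 0 0;0 0 0 0 0 0 0'
python3 - <<'E'
from h import *
import sys
def tips(name,cam):
    s=robot.observe();R=s['orientation'];t=s['tool_pos']
    c=shot(cam,name);P=cloud(c);L=(P-t)@R
    m=(c['d']>0)&(abs(L[...,0])<25)&(abs(L[...,1])<60)&(P[...,2]>48)
    q=L[m];k=np.argsort(-q[:,2])[:12];print(name,t.round(1),s['grip_width'].round(1));print(q[k].round(1).tolist())
tips('w5','wrist');tips('s5','side');tips('c5','scene')
E
python3 -m inch '0 0 0 0 0 0 0.6;0 0 0 0 0 0 0.6;0 0 0 0 0 0 0.6;0 0 0 0 0 0 0.6;0 0 0 0 0 0 0.6'
python3 - <<'E'
from h import *
def tips(name,cam):
    s=robot.observe();R=s['orientation'];t=s['tool_pos']
    c=shot(cam,name);P=cloud(c);L=(P-t)@R
    m=(c['d']>0)&(abs(L[...,0])<25)&(abs(L[...,1])<60)&(P[...,2]>48)
    q=L[m];k=np.argsort(-q[:,2])[:12];print(name,t.round(1),s['grip_width'].round(1));print(q[k].round(1).tolist())
tips('w6','wrist');tips('s6','side');tips('c6','scene')
E
```

```text
time_s: 3.57
tool_pos: [597.6, 308.6, 63.3]
orientation: [[-0.259, 0.966, 0.003], [0.966, 0.259, 0.001], [0.0, 0.004, -1.0]]
force: [0.1, 0.1, -0.9]
grip_width: -0.0
time_s: 4.03
tool_pos: [596.0, 307.9, 60.6]
orientation: [[-0.259, 0.966, -0.001], [0.966, 0.259, -0.0], [-0.0, -0.001, -1.0]]
force: [0.0, 0.1, -0.6]
grip_width: 51.4Traceback (most recent call last):
  File "<stdin>", line 8, in <module>
  File "<stdin>", line 7, in tips
AttributeError: 'float' object has no attribute 'round'
Traceback (most recent call last):
AttributeError: 'float' object has no attribute 'round'
```

```bash
cat >> h.py <<'E'
def tips(name,cam,zmin=48):
    s=robot.observe();R=s['orientation'];t=s['tool_pos']
    c=shot(cam,name);P=cloud(c);L=(P-t)@R
    m=(c['d']>0)&(abs(L[...,0])<25)&(abs(L[...,1])<60)&(P[...,2]>zmin)
    q=L[m];k=np.argsort(-q[:,2])[:8];print(name,t.round(1),round(s['grip_width'],1));print(q[k].round(1).tolist())
E
python3 - <<'E'
from h import *
tips('w6','wrist');tips('s6','side');tips('c6','scene')
c=load('w6');s=robot.observe();P=cloud(c);L=(P-s['tool_pos'])@s['orientation']
for u in (225,235,245,400,410,420): print(u,[tuple(int(a) for a in L[v,u].round()) for v in range(270,350,10)])
E
```

```text
w6 [596.1 308.   60.8] 51.4
[[4.8, -28.2, -30.3], [-2.1, -28.1, -30.5], [5.7, 23.4, -30.5], [-2.4, 23.4, -30.5], [-1.4, -28.1, -30.9], [5.6, 23.3, -31.1], [5.6, -28.0, -31.2], [4.8, -28.1, -31.2]]
s6 [596.2 308.   61. ] 51.2
[[12.2, 32.9, -32.4], [2.9, -26.3, -32.6], [5.8, -32.2, -34.0], [4.4, 23.5, -34.3], [1.0, 24.4, -34.8], [1.7, -32.2, -35.1], [-9.8, 30.8, -35.3], [-2.3, 25.3, -35.3]]
c6 [596.2 308.   61.2] 51.2
[[8.0, 33.7, -38.6], [1.4, 38.5, -40.1], [-1.9, 38.1, -41.7], [9.6, 32.7, -44.2], [-3.8, 41.5, -45.6], [-7.0, 41.6, -48.2], [4.5, 42.0, -49.3], [10.0, 29.9, -51.4]]
225 [(-13, -63, 63), (-20, -63, 63), (-26, -63, 62), (-33, -64, 62), (-40, -64, 63), (-47, -65, 62), (6, -37, -43), (10, -34, -56)]
235 [(-13, -56, 63), (-20, -57, 62), (-27, -57, 62), (-33, -58, 63), (10, -35, -35), (10, -33, -43), (11, -31, -51), (11, -30, -57)]
245 [(-13, -50, 62), (-20, -51, 63), (-26, -51, 62), (-33, -51, 62), (11, -31, -37), (11, -29, -45), (11, -28, -51), (7, -28, -51)]
400 [(-13, 45, 63), (-20, 45, 63), (-26, 45, 63), (-33, 46, 63), (11, 26, -36), (11, 24, -44), (11, 23, -51), (8, 23, -52)]
410 [(-13, 51, 62), (-20, 51, 62), (-26, 52, 63), (-33, 52, 62), (11, 29, -36), (10, 28, -43), (11, 26, -51), (11, 25, -57)]
420 [(-13, 57, 63), (-19, 57, 62), (-26, 58, 62), (-33, 58, 62), (-40, 59, 63), (-47, 59, 61), (6, 32, -43), (10, 29, -55)]
```

The real fingertips sit about 31 mm behind the reported TCP, so the TCP is about 30 mm too long. The wrist camera also reads about −2.4 mm in tool y. I'll use the measured tips for all heights from here and descend in stages.

```bash
python3 -m inch '-2 0 20 0 0 0 0.65;0 0 20 0 0 0 0.65;0 0 15 0 0 0 0.65;0 0 10 0 0 0 0.65;0 0 7 0 0 0 0.65;0 0 0 0 0 0 0.65;0 0 0 0 0 0 0.65'
python3 - <<'E'
from h import *
s=robot.observe();print(s['tool_pos'],s['force'])
c=shot('wrist','w7');P=cloud(c);R=s['orientation'];L=(P-s['tool_pos'])@R
for lo,hi in((-60,-22),(18,60)):
    m=(L[...,1]>lo)&(L[...,1]<hi)&(abs(L[...,0])<13)&(P[...,2]>3)&(P[...,2]<60)
    q=P[m];print('tip world z',np.sort(q[:,2])[:10].round(1))
E
```

```text
time_s: 4.82
tool_pos: [596.9, 306.2, -10.6]
orientation: [[-0.259, 0.966, -0.0], [0.966, 0.259, -0.0], [0.0, -0.0, -1.0]]
force: [-0.1, -0.1, 0.0]
grip_width: 55.5
[596.90107145 306.23750227 -10.64049482] [-0.05810302 -0.11220395  0.01726389]
tip world z [20.7 20.8 20.8 21.  21.  21.1 21.2 21.2 21.3 21.4]
tip world z [20.3 20.4 20.6 20.7 20.8 20.8 20.8 21.  21.  21.1]
```

```bash
python3 -m inch '0 0 6 0 0 0 0.65;0 0 4 0 0 0 0.65;0 0 0 0 0 0 0.65;0 0 0 0 0 0 0.3;0 0 0 0 0 0 0.2;0 0 0 0 0 0 0.2;0 0 0 0 0 0 0.2;0 0 0 0 0 0 0.2;0 0 0 0 0 0 0.2' 40
python3 - <<'E'
from h import *
s=robot.observe();print(s['tool_pos'],s['force'],s['grip_width'])
E
```

```text
time_s: 5.62
tool_pos: [597.0, 306.2, -20.4]
orientation: [[-0.259, 0.966, 0.0], [0.966, 0.259, 0.0], [0.0, 0.0, -1.0]]
force: [0.3, -0.4, 1.1]
grip_width: 35.7
[596.98516435 306.1869446  -20.4484295 ] [ 0.29953929 -0.41740944  1.12938731] 35.650257467838
```

```bash
python3 -m inch '0 0 -20 0 0 0 0.2;0 0 -30 0 0 0 0.2;0 0 -25 0 0 0 0.2;-30 -5 0 0 0 0 0.2;-35 -5 0 0 0 0 0.2;-35 -6 0 0 0 0 0.2;-32 -5 0 0 0 0 0.2;0 0 0 0 0 0 0.2;0 0 0 0 0 0 0.2;0 0 0 0 0 0 0.2' 50
python3 - <<'E'
from h import *
s=robot.observe();R=s['orientation'];t=s['tool_pos'];print(t,s['force'],s['grip_width'])
c=shot('wrist','w8');P=cloud(c)
d=shot('side','s8');e=shot('scene','c8')
f=lambda k,u,v,w,h:cv2.resize(k['im'][v-h//2:v+h//2,u-w//2:u+w//2,::-1],(400,300),interpolation=cv2.INTER_CUBIC)
g=t+[0,0,0]
us,vs=map(int,proj(d,(611,172,60)));uc,vc=map(int,proj(e,(611,172,60)))
print((us,vs),(uc,vc))
w=cv2.resize(c['im'][180:480,120:520,::-1],(400,300))
cv2.imwrite('pics/p8.png',np.vstack([np.hstack([w,f(d,us,vs,100,75)]),np.hstack([f(e,uc,vc,100,75),f(e,uc,vc,100,75)])]))
E
```

```text
time_s: 6.45
tool_pos: [610.3, 173.3, 53.9]
orientation: [[-0.258, 0.966, -0.001], [0.966, 0.258, 0.0], [0.001, -0.001, -1.0]]
force: [-0.4, 0.5, -1.4]
grip_width: 35.7
[610.34868082 173.31489096  53.93809744] [-0.36835769  0.46135523 -1.3752145 ] 35.74617107167712
(281, 207) (357, 290)
```

View pics/p8.png

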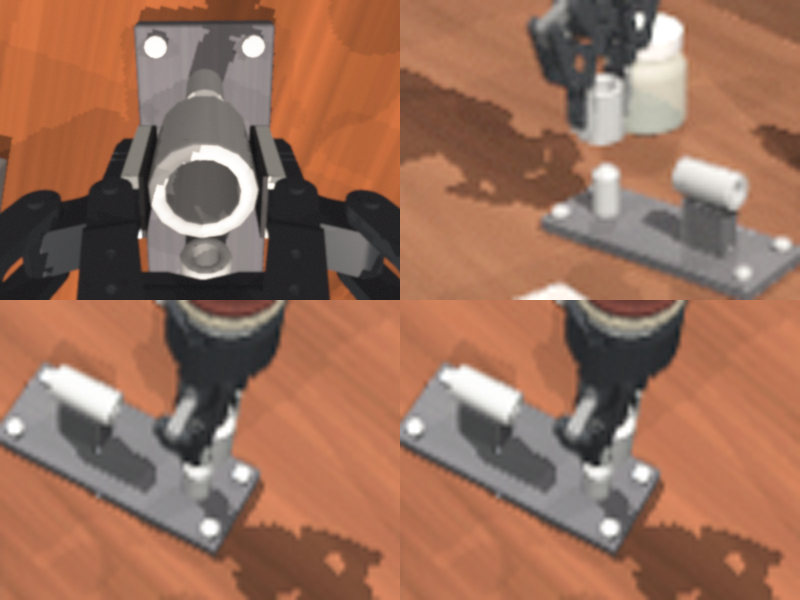

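The wrist crop shows the sleeve's top ring at about (202,192), with screws at (155,46) and (253,46). In the side crop the sleeve hangs upright above the post, both near column 605.

```bash
python3 - <<'E'
from h import *
c=load('w8');s=robot.observe();R=s['orientation'];t=s['tool_pos']
g=cv2.cvtColor(c['im'],cv2.COLOR_RGB2HSV);m=((g[...,1]<60)&(g[...,2]>165)).astype(np.uint8)
n,l,st,ce=cv2.connectedComponentsWithStats(m);P=cloud(c)
for i in range(1,n):
    if st[i,4]>60:
        q=np.median(P[l==i],0);p=onz(c,*ce[i],q[2]);print(st[i],ce[i].round(1),'z',q[2].round(1),'tool',(R.T@(p-t)).round(1))
L=(P-t)@R
q=L[(abs(P[...,2]-114)<2.5)&(abs(L[...,0])<25)&(abs(L[...,1])<17)];print('top ring',len(q),q.min(0),q.max(0))
q=L[(P[...,2]>80)&(P[...,2]<112)&(L[...,0]>8)&(L[...,0]<25)&(abs(L[...,1]+2)<5)];print('front',np.percentile(q[:,0],[50,80,95]),len(q))
pads=[L[(P[...,2]>90)&(P[...,2]<125)&(L[...,0]<9)&(L[...,0]>-5)&(L[...,1]*sg>14)] for sg in(-1,1)];print([(p[:,1].min(),p[:,1].max(),len(p)) for p in pads])
# side view: sleeve vs post columns
d=load('s8')
for z,nm in((75,'sleevebot'),(46,'post')): print(nm,proj(d,(611,172,z)))
gg=cv2.cvtColor(d['im'],cv2.COLOR_RGB2HSV)
for v in range(195,222,2):
    r=[u for u in range(262,300) if gg[v,u,1]<50 and gg[v,u,2]>120]; print(v,r[:1],r[-1:],len(r))
E
```

```text
[361 215  25  23 425] [373.1 226.3] z 15.5 tool [20.3 24.1 38.6]
[263 216  25  23 434] [274.9 226.9] z 15.6 tool [ 20.  -28.   38.5]
[308 270  34  10 148] [324.7 273.7] z 42.3 tool [ 4.2 -1.7 11.7]
[ 271  324  107   94 4072] [324.7 370. ] z 112.8 tool [ -0.2  -1.9 -58.8]
[   0  335  109  120 9723] [ 45.7 393. ] z 23.7 tool [ -78.7 -165.4   30.4]
[245 357  13  11  67] [253.1 360.7] z 120.1 tool [  8.2 -23.1 -66.1]
[387 356   9  13  83] [390.5 362.4] z 120.2 tool [  7.6  17.6 -66.1]
[571 416  22  26 123] [580.3 428.9] z 25.9 tool [-102.9  151.5   28.1]
[317 424  13   9  86] [322.4 427.6] z 54.0 tool [-76.3  -2.9   0. ]
[302 443  49  16 327] [326.3 452.5] z 71.0 tool [-75.4  -1.  -16.9]
top ring 4239 [-19.29317695 -16.99150605 -62.4110815 ] [ 16.8902626   16.99277823 -57.41835954]
front [16.14872083 16.42009362 16.68606637] 1236
[(np.float64(-39.85867494910029), np.float64(-14.003196749729701), 2283), (np.float64(14.005859044308568), np.float64(35.2512758593746), 1542)]
sleevebot (np.float64(281.06890403883233), np.float64(203.1389119916617))
post (np.float64(281.29946409334485), np.float64(211.84951163008506))
195 [278] [299] 22
197 [278] [299] 22
199 [278] [299] 22
201 [277] [299] 23
203 [276] [286] 11
205 [279] [282] 4
207 [] [] 0
209 [] [] 0
211 [280] [284] 5
213 [279] [299] 8
215 [279] [299] 8
217 [279] [288] 10
219 [273] [294] 18
221 [269] [299] 30
```

```bash
python3 -m inch '0.7 0 12 0 0 0 0.2;0 0 10 0 0 0 0.2;0 0 4 0 0 0 0.2;0 0 3 0 0 0 0.2;0 0 3 0 0 0 0.2;0 0 0 0 0 0 0.2;0 0 0 0 0 0 0.2'
python3 - <<'E'
from h import *
s=robot.observe();print(s['tool_pos'],s['force'],s['wrist_torque'],s['grip_width'])
E
```

```text
time_s: 7.18
tool_pos: [610.6, 173.7, 22.3]
orientation: [[-0.259, 0.966, 0.0], [0.966, 0.259, -0.0], [-0.0, -0.0, -1.0]]
force: [-0.4, -3.1, -1.2]
grip_width: 35.5
[610.57419145 173.6538856   22.27706536] [-0.38568843 -3.10506687 -1.15953976] [-0.25863078 -0.03279139  0.03639005] 35.454613618403314
```

```bash
python3 -m inch '-0.7 0 2 0 0 0 0.2;0 0 3 0 0 0 0.2;0 0 3 0 0 0 0.2;0 0 0 0 0 0 0.2;0 0 0 0 0 0 0.2'
python3 - <<'E'
from h import *
s=robot.observe();print(s['tool_pos'],s['force'],s['wrist_torque'],s['grip_width'])
E
```

```text
time_s: 7.6
tool_pos: [610.6, 172.9, 13.7]
orientation: [[-0.259, 0.966, -0.0], [0.966, 0.259, -0.0], [-0.0, -0.0, -1.0]]
force: [1.2, -2.0, -3.2]
grip_width: 35.7
[610.63074322 172.87689918  13.72176732] [ 1.17311947 -1.98494836 -3.24132788] [-0.29465587 -0.29688111 -0.00673871] 35.69527976978404
```

```bash
python3 -m inch '-0.5 0 3 0 0 0 0.2;0 0 5 0 0 0 0.2;0 0 5 0 0 0 0.2;0 0 4 0 0 0 0.2;0 0 3 0 0 0 0.2;0 0 0 0 0 0 0.2;0 0 0 0 0 0 0.2'
python3 - <<'E'
from h import *
s=robot.observe();print(s['tool_pos'],s['force'],s['wrist_torque'],s['grip_width'])
E
```

```text
time_s: 8.18
tool_pos: [610.4, 172.6, -6.3]
orientation: [[-0.259, 0.966, -0.001], [0.966, 0.259, -0.0], [0.0, -0.001, -1.0]]
force: [0.2, -0.4, -2.2]
grip_width: 35.5
[610.35048268 172.60798322  -6.28175074] [ 0.23700421 -0.36277553 -2.18942075] [-0.13193572 -0.00278147 -0.02857041] 35.50982372565561
```

```bash
python3 -m inch '0 0 1 0 0 0 0.2;0 0 1 0 0 0 0.2;0 0 0.7 0 0 0 0.2;0 0 0 0 0 0 0.2;0 0 0 0 0 0 0.2'
python3 - <<'E'
from h import *
s=robot.observe();print(s['tool_pos'],s['force'],s['wrist_torque'],s['grip_width'])
E
```

```text
time_s: 8.6
tool_pos: [610.8, 172.8, -8.3]
orientation: [[-0.259, 0.966, 0.0], [0.966, 0.259, 0.0], [0.0, 0.0, -1.0]]
force: [-0.2, 0.7, -2.1]
grip_width: 35.6
[610.78740846 172.82022452  -8.32284637] [-0.17155571  0.70161538 -2.14597237] [ 0.0433726  -0.05702942 -0.0145153 ] 35.62013876796452
```

```bash
python3 -m inch '0 0 0.7 0 0 0 0.2;0 0 0 0 0 0 0.2;0 0 0.7 0 0 0 0.2;0 0 0 0 0 0 0.2'
python3 - <<'E'
from h import *
s=robot.observe();print(s['tool_pos'],s['force'],s['wrist_torque'],s['grip_width'])
E
```

```text
time_s: 8.93
tool_pos: [610.8, 172.8, -8.4]
orientation: [[-0.259, 0.966, -0.001], [0.966, 0.259, -0.0], [0.0, -0.001, -1.0]]
force: [-6.0, -0.5, 7.4]
grip_width: 35.6
[610.82976949 172.81920819  -8.44213741] [-6.0132621  -0.50516922  7.41078317] [-0.1092676   0.82597788 -0.02651632] 35.579478375926186
```

```bash
python3 -m inch '0 0 0 0 0 0 0.7;0 0 0 0 0 0 0.7;0 0 0 0 0 0 0.7;0 0 0 0 0 0 0.7;0 0 -15 0 0 0 0.7;0 0 -35 0 0 0 0.7;0 0 -40 0 0 0 0.7;0 0 -40 0 0 0 0.7;0 0 0 0 0 0 0.7;0 0 0 0 0 0 0.7'
python3 - <<'E'
from h import *
s=robot.observe();R=s['orientation'];t=s['tool_pos'];print(t,s['force'],s['grip_width'])
c=shot('wrist','w9');P=cloud(c)
L=(P-t)@R;m=(abs(P[...,0]-611)<25)&(abs(P[...,1]-173)<25)&(P[...,2]>25)&(P[...,2]<80);q=P[m];print('sleeve z',np.percentile(q[:,2],[2,50,75,98]).round(1))
top=q[abs(q[:,2]-52)<3];print((top.min(0)+top.max(0))/2,top.max(0)-top.min(0))
d=shot('side','s9');P=cloud(d);m=(abs(P[...,0]-611)<22)&(abs(P[...,1]-173)<22)&(P[...,2]>20);print('side top z',np.sort(P[m][:,2])[-10:].round(1))
E
```

```text
time_s: 9.77
tool_pos: [613.8, 173.3, 126.0]
orientation: [[-0.259, 0.966, 0.009], [0.966, 0.259, 0.001], [-0.001, 0.009, -1.0]]
force: [-0.0, 0.1, 0.5]
grip_width: 59.8
[613.8435632  173.25900805 126.03432826] [-0.02727783  0.09241775  0.48941325] 59.77915764044189
sleeve z [28.6 47.6 50.4 51.6]
[608.52694957 172.46429401  50.99807486] [35.32835694 35.35251928  3.96518737]
side top z [470.8 471.1 471.2 471.2 471.2 471.9 472.1 472.2 472.4 473. ]
```

Sleeve seated: its top is level at about 51–52 mm. Next I go above the rod handle.

```bash
python3 -m inch '0 0 -30 0 0 0 0.7;-35 -20 0 0 0 0 0.7;-35 -20 0 0 0 0 0.7;-35 -20 0 0 0 0 0.7;-35 -20 0 0 0 0 0.7;-35 -20 0 0 0 0 0.7;-35 -20 0 0 0 0 0.7;-35 -20 0 0 0 0 0.7;-35 -20 0 0 0 0 0.7;-35 -20 0 0 0 0 0.7' 
python3 -m inch '-35 -20 0 0 0 0 0.7;-35 -17 0 0 0 0 0.7;0 0 0 0 0 0 0.7;0 0 0 0 0 0 0.7;0 0 0 0 0 0 0.7' 
python3 - <<'E'
from h import *
s=robot.observe();R=s['orientation'];t=s['tool_pos'];print(t,s['joints'].round(1) if hasattr(s['joints'],'round') else s['joints'])
c=shot('wrist','w10');P=cloud(c);g=cv2.cvtColor(c['im'],cv2.COLOR_RGB2HSV)
L=(P-t)@R
m=(P[...,2]>42)&(P[...,2]<60)&(g[...,1]<90)&(abs(L[...,1])<45);q=P[m];print(len(q),q.min(0),q.max(0))
f=cv2.fitLine(q[:,:2].astype(np.float32),cv2.DIST_HUBER,0,.01,.01).ravel();print(f,np.degrees(np.arctan2(f[1],f[0])))
print(proj(c,(505,-257,49)),proj(c,(455,-93,40)))
E
```

```text
time_s: 10.7
tool_pos: [516.2, -179.2, 147.8]
orientation: [[-0.259, 0.966, -0.004], [0.966, 0.259, 0.002], [0.003, -0.003, -1.0]]
force: [0.5, 0.1, 0.3]
grip_width: 59.7
time_s: 11.12
tool_pos: [499.9, -254.5, 148.3]
orientation: [[-0.258, 0.966, -0.003], [0.966, 0.258, 0.002], [0.003, -0.002, -1.0]]
force: [-0.8, -0.8, -0.1]
grip_width: 59.9
[ 499.90726517 -254.49278391  148.2891091 ] [-34.6  -3.3 104.    0.   79.5 -49.6]
5096 [ 452.60193299 -296.53106644   42.00386827] [ 518.93662251 -117.7322281    55.24008973]
[ 2.9773611e-01 -9.5464820e-01  4.8366403e+02 -2.0589998e+02] -72.678314
(np.float64(332.6619731262147), np.float64(237.8645503634031)) (np.float64(324.4382897578517), np.float64(-47.8102901454684))
```

View pics/w10.png

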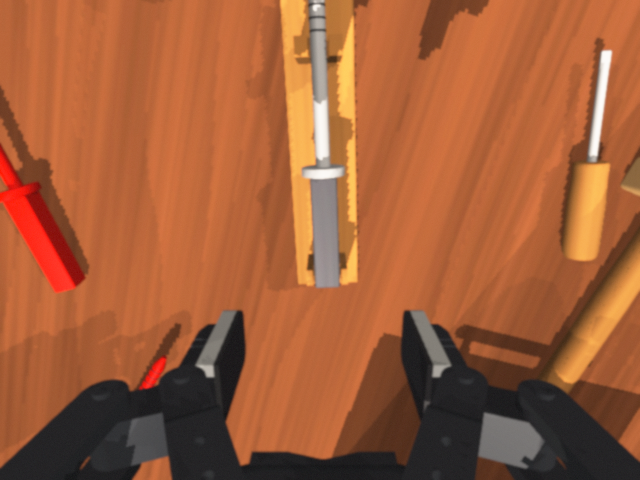

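The wrist view shows the steel rod in its rack. The collar is at (323,172) and the dark handle runs from (324,180) to (327,286). Both red look-alikes are at the left edge and the awl is at the right, all clear.

```bash
python3 - <<'E'
from h import *
c=load('w10');s=robot.observe();R=s['orientation'];t=s['tool_pos']
g=cv2.cvtColor(c['im'],cv2.COLOR_RGB2HSV).astype(int);P=cloud(c)
m=(g[...,1]<70)&(g[...,2]<140)&(P[...,2]>44);A=[]
for v in range(185,286,4):
    u=np.where(m[v,300:350])[0]+300
    if len(u)>8: A.append((*onz(c,(u[0]+u[-1])/2,v,49)[:2],u[0],u[-1]))
A=np.array(A);print(A[[0,3,-4,-1]].round(1))
f=cv2.fitLine(A[:,:2].astype(np.float32),cv2.DIST_HUBER,0,.01,.01).ravel();dr=f[:2]*np.sign(f[1]);print('yaw',np.degrees(np.arctan2(dr[1],dr[0])))
vs=[v for v in range(150,320) if m[v,318:336].sum()>8];print(vs[0],vs[-1])
tail=onz(c,327,287,49);col=onz(c,323,177,40+13)
print('tail',tail,'collar back',col)
for k,p in(('tail+40',tail[:2]+40*dr),('collar',None)):
    if p is None:continue
    q=np.r_[p,40];print(k,q.round(1),'tool',(R.T@(q-t)).round(1))
E
```

```text
Traceback (most recent call last):
IndexError: index 0 is out of bounds for axis 0 with size 0
```

```bash
python3 - <<'E'
from h import *
c=load('w10');s=robot.observe();R=s['orientation'];t=s['tool_pos'];P=cloud(c)
print(c['im'][230,326],P[230,326].round(1),P[280,326].round(1))
m=(P[...,2]>44);A=[]
for v in range(185,286,4):
    u=np.where(m[v,300:350])[0]+300
    if len(u)>8: A.append((*onz(c,(u[0]+u[-1])/2,v,49)[:2],u[0],u[-1]))
A=np.array(A);print(A[[0,3,-4,-1]].round(1))
f=cv2.fitLine(A[:,:2].astype(np.float32),cv2.DIST_HUBER,0,.01,.01).ravel();dr=f[:2]*np.sign(f[1]);print('yaw',np.degrees(np.arctan2(dr[1],dr[0])))
vs=[v for v in range(150,320) if m[v,318:336].sum()>8];print(vs[0],vs[-1])
tail=onz(c,327,vs[-1],49);col=onz(c,323,177,40+13)
print('tail',tail,'collar back top',col,np.linalg.norm((tail-col)[:2]))
q=np.r_[tail[:2]+40*dr,40];print(q.round(1),'tool',(R.T@(q-t)).round(1))
E
```

```text
[148 140 141] [ 499.2 -253.1   47.6] [ 508.8 -288.7   48.7]
[[ 489.1 -223.3  310.   336. ]
 [ 491.1 -231.1  310.   336. ]
 [ 507.4 -283.4  314.   338. ]
 [ 510.5 -292.2  315.   339. ]]
yaw 107.30553
168 287
tail [ 510.8873709  -293.66377108   49.        ] collar back top [ 487.54423246 -217.60772399   53.        ] 79.55767976827302
[ 499.  -255.5   40. ] tool [ -1.3  -1.5 108.6]
```

```bash
python3 -m inch '-1 1 0 0 0 -2.3 0.6;0 0 35 0 0 0 0.6;0 0 35 0 0 0 0.6;0 0 35 0 0 0 0.6;0 0 30 0 0 0 0.6;0 0 15 0 0 0 0.6;0 0 8 0 0 0 0.6;0 0 0 0 0 0 0.6;0 0 0 0 0 0 0.6'
python3 - <<'E'
from h import *
s=robot.observe();R=s['orientation'];t=s['tool_pos'];print(t,s['force'])
c=shot('wrist','w11');P=cloud(c);L=(P-t)@R
for lo,hi in((-60,-22),(16,60)):
    m=(L[...,1]>lo)&(L[...,1]<hi)&(abs(L[...,0])<13)&(P[...,2]>9)&(P[...,2]<60)
    print('tip world z',np.sort(P[m][:,2])[:6].round(1))
m=(P[...,2]>44)&(P[...,2]<54)&(abs(L[...,0])<30)&(abs(L[...,1])<16);q=L[m];print('handle y',np.percentile(q[:,1],[2,98]),len(q))
E
```

```text
time_s: 11.92
tool_pos: [502.7, -255.3, -7.4]
orientation: [[-0.299, 0.954, 0.0], [0.954, 0.299, -0.0], [-0.0, 0.0, -1.0]]
force: [0.3, -0.1, 0.5]
grip_width: 50.8
[ 502.68212933 -255.32106173   -7.37093922] [ 0.33774352 -0.14021849  0.50867351]
tip world z [23.1 23.4 23.7 23.8 23.9 23.9]
tip world z [23.3 23.3 23.7 23.7 23.8 23.8]
handle y [-11.99245755   5.14054916] 8504
```

```bash
python3 -m inch '0 -1 0 0 0 0 0.6;0 0 1 0 0 0 0.3;0 0 0 0 0 0 0.1;0 0 0 0 0 0 0;0 0 0 0 0 0 0;0 0 0 0 0 0 0;0 0 0 0 0 0 0;0 0 0 0 0 0 0;0 0 0 0 0 0 0' 90
python3 - <<'E'
from h import *
s=robot.observe();print(s['tool_pos'],s['force'],s['wrist_torque'],s['grip_width'])
E
```

```text
time_s: 12.72
tool_pos: [501.7, -256.8, -7.7]
orientation: [[-0.297, 0.955, 0.001], [0.955, 0.297, -0.001], [-0.001, 0.001, -1.0]]
force: [-1.1, 1.7, 5.8]
grip_width: 16.7
[ 501.7271458  -256.80472073   -7.68786019] [-1.08660497  1.69427764  5.80235232] [ 0.18987962  0.16358826 -0.02436615] 16.653847581387062
```

```bash
python3 -m inch '0 0 -8 0 0 0 0;0 0 -15 0 0 0 0;0 0 -30 0 0 0 0;0 0 -30 0 0 0 0;0 0 -27 0 0 0 0;0 0 0 0 0 0 0;0 0 0 0 0 0 0;0 0 0 0 0 0 0'
python3 - <<'E'
from h import *
s=robot.observe();R=s['orientation'];t=s['tool_pos'];print(t,s['force'],s['wrist_torque'],s['grip_width'])
c=shot('wrist','w12');P=cloud(c);L=(P-t)@R
m=(c['d']>0)&(L[...,0]>50)&(L[...,0]<140)&(abs(L[...,1]+2)<12)&(P[...,2]>90);q=L[m]
for x in range(50,130,10):
    k=q[(q[:,0]>=x)&(q[:,0]<x+10)]
    if len(k):print(x,len(k),'y',((k[:,1].min()+k[:,1].max())/2).round(1),np.ptp(k[:,1]).round(1),'topz',np.percentile(k[:,2],10).round(1))
m=(c['d']>0)&(L[...,0]>12)&(L[...,0]<60)&(abs(L[...,1]+2)<22)&(P[...,2]>90);q=L[m]
for x in range(12,60,3):
    k=q[(q[:,0]>=x)&(q[:,0]<x+3)]
    if len(k):print(x,'y',k[:,1].min().round(1),k[:,1].max().round(1),'z',np.percentile(k[:,2],5).round(1))
for n in('w8','w9'):
    c=load(n);P=cloud(c);q=P[(P[...,2]>70)&(P[...,2]<79)&(P[...,1]>40)&(P[...,1]<115)&(abs(P[...,0]-640)<30)];print(n,len(q))
    if len(q)>20:print(cv2.fitLine(q[:,:2].astype(np.float32),cv2.DIST_HUBER,0,.01,.01).ravel().round(3),q.min(0),q.max(0))
E
```

```text
time_s: 13.38
tool_pos: [500.1, -255.7, 99.7]
orientation: [[-0.297, 0.955, -0.002], [0.955, 0.297, 0.001], [0.002, -0.001, -1.0]]
force: [-0.3, 0.9, -2.2]
grip_width: 16.4
[ 500.14512656 -255.72291676   99.73307511] [-0.25022732  0.85438303 -2.23960657] [-0.06004209 -0.04187723  0.00214447] 16.433520367819145
50 1059 y -2.2 9.9 topz -51.7
60 1165 y -2.4 9.9 topz -51.7
70 1256 y -2.3 9.9 topz -51.9
80 1348 y -2.2 9.8 topz -51.8
90 1493 y -2.3 10.0 topz -51.9
100 1091 y -2.2 9.8 topz -51.8
12 y -24.0 19.4 z -109.2
15 y -23.5 18.9 z -113.0
18 y -11.1 16.3 z -56.3
21 y -11.3 6.7 z -56.3
24 y -11.3 6.6 z -56.2
27 y -11.2 6.5 z -56.4
30 y -11.2 6.4 z -56.4
33 y -11.0 6.7 z -56.2
36 y -11.3 6.6 z -56.3
39 y -16.8 12.1 z -61.4
42 y -16.8 12.3 z -61.6
45 y -16.7 12.2 z -60.9
48 y -7.2 2.4 z -51.9
51 y -7.2 2.4 z -52.0
54 y -7.1 2.7 z -52.0
57 y -7.1 2.6 z -52.0
w8 318
[9.60000e-01 2.80000e-01 6.27988e+02 1.01734e+02] [619.6543945   96.29904735  70.00181468] [637.34423175 105.18603929  74.1707052 ]
w9 1699
[ 2.61000e-01 -9.65000e-01  6.34198e+02  8.04170e+01] [619.90639652  52.65975163  70.00175653] [649.47200926 104.89548804  75.21256188]
```

```bash
python3 - <<'E'
from h import *
d=np.array([-.2656,.9641]);n=np.array([.9641,.2656]);M=np.array([643.1,57.])
for k in('scene0','side0'):
    c=load(k);P=cloud(c).reshape(-1,3);a=(P[:,:2]-M)@d;b=(P[:,:2]-M)@n
    m=(c['d'].reshape(-1)>0)&(P[:,2]>7)&(P[:,2]<140)&(a<-8)&(a>-300)&(abs(b)<130)
    H={}
    for x,y,z in zip(a[m]//20*20,b[m]//20*20,P[m,2]):H[(x,y)]=max(H.get((x,y),0),z)
    print(k);
    for x in sorted({i for i,_ in H}): print(int(x),{int(j):int(H[(i,j)]) for i,j in sorted(H) if i==x})
E
```

```text
scene0
-300 {-40: 25, -20: 25, 20: 28, 40: 27, 100: 52, 120: 7}
-280 {-40: 26, -20: 28, 20: 24, 40: 28, 60: 23, 80: 28, 100: 50, 120: 40}
-260 {-60: 8, -40: 28, -20: 29, 0: 24, 20: 27, 40: 30, 60: 29, 80: 28, 100: 53, 120: 54}
-240 {-40: 25, -20: 29, 0: 28, 20: 30, 40: 31, 60: 31, 80: 24, 120: 53}
-220 {-40: 16, -20: 19, 20: 29, 100: 7, 120: 49}
-200 {-40: 15, -20: 21}
-180 {-60: 8, -40: 16, -20: 14, 40: 7}
-160 {-100: 7, -40: 17, -20: 17}
-140 {60: 7}
-120 {-20: 7}
-100 {120: 7}
-80 {80: 7}
-40 {-40: 20, -20: 18, 0: 16, 20: 19, 40: 11}
-20 {-20: 13, 0: 16, 20: 16, 40: 15}
side0
-300 {-40: 27, -20: 26, 0: 23, 20: 26, 40: 22, 80: 53, 100: 51}
-280 {-40: 29, -20: 26, 20: 27, 40: 27, 60: 30, 80: 26, 100: 51}
-260 {-40: 30, -20: 25, 0: 28, 20: 29, 40: 31, 60: 29, 80: 27, 100: 50, 120: 47}
-240 {-40: 27, -20: 24, 0: 27, 20: 28, 40: 28, 60: 26, 100: 53, 120: 49}
-220 {-40: 24, 0: 23, 20: 24, 100: 50, 120: 53}
-200 {-40: 19, 120: 50}
-180 {-100: 7, -40: 21, 120: 46}
-160 {-40: 16, 20: 7}
-40 {-60: 21, -40: 16, -20: 14, 0: 16, 20: 18}
-20 {-40: 17, -20: 16, 0: 15, 20: 16}
```

```bash
python3 -m inch '0 0 0 0 0 1.9 0;7 20 0 0 0 0 0;10 30 0 0 0 0 0;11 33 0 0 0 0 0;11 33 0 0 0 0 0;11 33 0 0 0 0 0;10 32 0 0 0 0 0;9 25 0 0 0 0 0;4.5 15 0 0 0 0 0;0 0 0 0 0 0 0'
python3 -m inch '0 0 25 0 0 0 0;0 0 25 0 0 0 0;0 0 10 0 0 0 0;0 0 0 0 0 0 0;0 0 0 0 0 0 0;0 0 0 0 0 0 0'
python3 - <<'E'
from h import *
s=robot.observe();R=s['orientation'];t=s['tool_pos'];print(t,R.round(4).tolist(),s['force'],s['grip_width'])
M=np.array([643.1,57.0,14.3]);print('to mouth, tool',(R.T@(M-t)).round(1),'yaw',np.degrees(np.arctan2(R[1,0],R[0,0])))
A=shot('side','s13');B=shot('scene','c13')
f=lambda c:[int(a) for a in proj(c,(640,45,62))]
im=[]
for c in(A,B):
    u,v=f(c);print(u,v);im.append(cv2.resize(c['im'][v-38:v+37,u-50:u+50,::-1],(400,300),interpolation=cv2.INTER_CUBIC))
cv2.imwrite('pics/p13.png',np.hstack(im))
E
```

```text
time_s: 14.27
tool_pos: [695.3, -124.1, 97.8]
orientation: [[-0.268, 0.963, -0.003], [0.963, 0.268, 0.002], [0.003, -0.003, -1.0]]
force: [-0.3, 0.3, -1.9]
grip_width: 16.4
time_s: 14.77
tool_pos: [695.1, -127.3, 42.3]
orientation: [[-0.265, 0.964, 0.001], [0.964, 0.265, -0.0], [-0.001, 0.001, -1.0]]
force: [0.1, -0.0, -1.6]
grip_width: 16.5
[ 695.11032721 -127.34225191   42.32022041] [[-0.2651, 0.9642, 0.0013], [0.9642, 0.2651, -0.0004], [-0.0008, 0.0012, -1.0]] [ 0.14294354 -0.00819819 -1.64284409] 16.49292930684883
to mouth, tool [191.6  -1.3  27.9] yaw 105.37221782583278
316 219
319 269
```

View pics/p13.png

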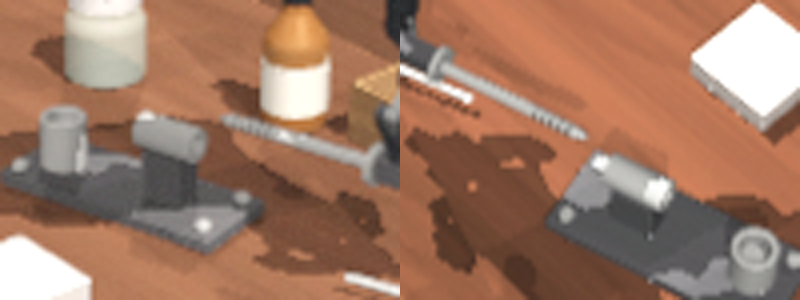

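The left crop shows the sleeve seated and the rod tip at (222,119), above and right of the tube. The right crop puts the tip at (186,136), in line with the tube. I'll check the tip by triangulation.

```bash
python3 - <<'E'
from h import *
A=load('s13');B=load('c13')
def tri(a,b):
    o1,d1=ray(A,*a);o2,d2=ray(B,*b);X=np.linalg.lstsq(np.stack([d1,-d2],1),o2-o1,rcond=None)[0]
    p,q=o1+d1*X[0],o2+d2*X[1];return ((p+q)/2).round(1),np.linalg.norm(p-q).round(1)
print('tip',tri((321.5,210.7),(315.5,265)),'pred (649.4,39,90)')
for c in(A,B): print([np.round(proj(c,p),1).tolist() for p in((649.4,39,90),(643.1,57,62),(629.8,105.2,62))])
E
```

```text
tip (array([650.7,  36.6,  89.1]), np.float64(2.0)) pred (649.4,39,90)
[[320.2, 210.3], [314.4, 217.4], [300.2, 213.0]]
[[316.1, 265.1], [321.9, 272.8], [336.6, 280.1]]
```

```bash
python3 -m inch '0 -1.3 14 0 0 0 0;0 0 10 0 0 0 0;0 0 4 0 0 0 0;0 0 0 0 0 0 0;0 0 0 0 0 0 0;0 0 0 0 0 0 0'
python3 - <<'E'
from h import *
for i in range(3):
    s=robot.observe();print(s['tool_pos'])
R=s['orientation'];t=s['tool_pos'];M=np.array([643.1,57.0,14.3]);print('to mouth',(R.T@(M-t)).round(1),s['force'],np.degrees(np.arctan2(R[1,0],R[0,0])))
E
```

```text
time_s: 15.37
tool_pos: [693.5, -127.2, 13.2]
orientation: [[-0.266, 0.964, 0.0], [0.964, 0.266, -0.0], [-0.0, 0.0, -1.0]]
force: [0.4, -0.0, -1.5]
grip_width: 16.4
[ 693.54902734 -127.17706717   13.2464549 ]
[ 693.54902734 -127.17706717   13.2464549 ]
[ 693.54902734 -127.17706717   13.2464549 ]
to mouth [191.    0.3  -1.1] [ 0.36969801 -0.02983496 -1.53271413] 105.40016526161118
```

Up 0.8, then push in gently.

```bash
python3 -m inch '10 0 -0.8 0 0 0 0;6 0 0 0 0 0 0;5 0 0 0 0 0 0;5 0 0 0 0 0 0;5 0 0 0 0 0 0;5 0 0 0 0 0 0;0 0 0 0 0 0 0;0 0 0 0 0 0 0'
python3 - <<'E'
from h import *
s=robot.observe();R=s['orientation'];t=s['tool_pos'];M=np.array([643.1,57.0,14.3]);print('to mouth',(R.T@(M-t)).round(1),'F tool',(R.T@s['force']).round(1),'T tool',(R.T@s['wrist_torque']).round(2))
E
```

```text
time_s: 16.03
tool_pos: [683.7, -92.1, 14.0]
orientation: [[-0.266, 0.964, -0.0], [0.964, 0.266, -0.0], [-0.0, -0.0, -1.0]]
force: [-0.7, 0.6, -2.3]
grip_width: 16.4
to mouth [154.5   0.5  -0.3] F tool [ 0.7 -0.5  2.3] T tool [ 0.   -0.1   0.03]
```

```bash
python3 -m inch '7 0 0 0 0 0 0;8 0 0 0 0 0 0;8 0 0 0 0 0 0;8 0 0 0 0 0 0;8 0 0 0 0 0 0;8 0 0 0 0 0 0;8 0 0 0 0 0 0;0 0 0 0 0 0 0;0 0 0 0 0 0 0'
python3 - <<'E'
from h import *
s=robot.observe();R=s['orientation'];t=s['tool_pos'];M=np.array([643.1,57.0,14.3]);print('to mouth',(R.T@(M-t)).round(1),'F tool',(R.T@s['force']).round(1),'T tool',(R.T@s['wrist_torque']).round(2))
E
```

```text
time_s: 16.78
tool_pos: [669.1, -38.8, 14.0]
orientation: [[-0.267, 0.964, 0.0], [0.964, 0.267, -0.0], [-0.0, -0.0, -1.0]]
force: [1.1, 0.1, -2.4]
grip_width: 16.3
to mouth [99.3  0.4 -0.3] F tool [-0.2  1.1  2.4] T tool [ 0.01 -0.03 -0.07]
```

```bash
python3 -m inch '8 0 0 0 0 0 0;8 0 0 0 0 0 0;8 0 0 0 0 0 0;8 0 0 0 0 0 0;7 0 0 0 0 0 0;5 0 0 0 0 0 0;2 0 0 0 0 0 0;0 0 0 0 0 0 0;0 0 0 0 0 0 0'
python3 - <<'E'
from h import *
s=robot.observe();R=s['orientation'];t=s['tool_pos'];M=np.array([643.1,57.0,14.3]);print('to mouth',(R.T@(M-t)).round(1),'F tool',(R.T@s['force']).round(1),'T tool',(R.T@s['wrist_torque']).round(2))
E
```

```text
time_s: 17.53
tool_pos: [657.1, 5.0, 14.0]
orientation: [[-0.266, 0.964, 0.0], [0.964, 0.266, -0.0], [-0.0, 0.0, -1.0]]
force: [-0.0, -1.2, -1.9]
grip_width: 16.6
to mouth [53.9  0.4 -0.3] F tool [-1.1 -0.3  1.9] T tool [-0.05 -0.03 -0.02]
```

```bash
python3 -m inch '2 0 0 0 0 0 0;2 0 0 0 0 0 0;1 0 0 0 0 0 0;0 0 0 0 0 0 0;0 0 0 0 0 0 0'
python3 - <<'E'
from h import *
s=robot.observe();R=s['orientation'];t=s['tool_pos'];M=np.array([643.1,57.0,14.3]);print('to mouth',(R.T@(M-t)).round(1),'F tool',(R.T@s['force']).round(1),'T tool',(R.T@s['wrist_torque']).round(2))
E
```

```text
time_s: 17.95
tool_pos: [655.7, 9.7, 14.0]
orientation: [[-0.266, 0.964, 0.0], [0.964, 0.266, -0.0], [-0.0, -0.0, -1.0]]
force: [0.1, 0.4, -1.2]
grip_width: 16.9
to mouth [48.9  0.4 -0.3] F tool [0.4 0.2 1.2] T tool [-0.04 -0.01 -0.03]
```

```bash
python3 -m inch '1 0 0 0 0 0 0;0 0 0 0 0 0 0;1 0 0 0 0 0 0;0 0 0 0 0 0 0;0 0 0 0 0 0 0'
python3 - <<'E'
from h import *
s=robot.observe();R=s['orientation'];t=s['tool_pos'];M=np.array([643.1,57.0,14.3]);print('to mouth',(R.T@(M-t)).round(1),'F tool',(R.T@s['force']).round(1),'T tool',(R.T@s['wrist_torque']).round(2))
E
```

```text
time_s: 18.37
tool_pos: [655.7, 10.0, 14.2]
orientation: [[-0.265, 0.964, 0.001], [0.964, 0.265, -0.003], [-0.003, 0.0, -1.0]]
force: [1.7, -6.1, -3.0]
grip_width: 17.0
to mouth [48.6  0.3 -0.3] F tool [-6.3  0.   3. ] T tool [ 0.01 -0.95 -0.02]
```

```bash
python3 -m inch '1 0 0 0 0 0 0;0 0 0 0 0 0 0;0 0 0 0 0 0 0'
python3 - <<'E'
from h import *
s=robot.observe();R=s['orientation'];t=s['tool_pos'];M=np.array([643.1,57.0,14.3]);print('to mouth',(R.T@(M-t)).round(1),'F tool',(R.T@s['force']).round(1))
c=shot('wrist','w14');P=cloud(c);L=(P-t)@R
cv2.imwrite('pics/w14c.png',c['im'][120:420,160:480,::-1])
q=L[(abs(L[...,1]+2.3)<1.5)&(L[...,0]>20)&(L[...,0]<115)&(P[...,2]>50)]
print([(x,np.percentile(q[(q[:,0]>=x)&(q[:,0]<x+2),2],10).round(0)) for x in range(30,114,2) if ((q[:,0]>=x)&(q[:,0]<x+2)).any()])
E
```

```text
time_s: 18.62
tool_pos: [655.7, 10.0, 14.3]
orientation: [[-0.265, 0.964, 0.002], [0.964, 0.265, -0.004], [-0.005, 0.001, -1.0]]
force: [2.3, -7.6, -3.9]
grip_width: 16.3
to mouth [48.7  0.3 -0.3] F tool [-7.9  0.2  4. ]
[(30, np.float64(-56.0)), (32, np.float64(-56.0)), (34, np.float64(-56.0)), (36, np.float64(-56.0)), (38, np.float64(-56.0)), (40, np.float64(-62.0)), (42, np.float64(-62.0)), (44, np.float64(-62.0)), (46, np.float64(-61.0)), (48, np.float64(-60.0)), (50, np.float64(-60.0)), (52, np.float64(-60.0)), (54, np.float64(-60.0)), (56, np.float64(-60.0)), (58, np.float64(-60.0)), (60, np.float64(-60.0)), (62, np.float64(-60.0)), (64, np.float64(-60.0)), (66, np.float64(-60.0)), (68, np.float64(-60.0)), (70, np.float64(-60.0)), (72, np.float64(-60.0)), (74, np.float64(-60.0)), (76, np.float64(-60.0)), (78, np.float64(-170.0)), (80, np.float64(-60.0)), (82, np.float64(-60.0)), (84, np.float64(-60.0)), (86, np.float64(-60.0)), (88, np.float64(-60.0)), (90, np.float64(-60.0)), (92, np.float64(-60.0)), (94, np.float64(-60.0)), (96, np.float64(-58.0)), (98, np.float64(-52.0)), (100, np.float64(-52.0)), (102, np.float64(-52.0)), (104, np.float64(-52.0)), (106, np.float64(-52.0))]
```

View pics/w14c.png

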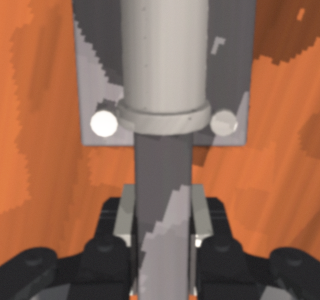

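The crop shows the collar flush against the tube mouth at (165,115), and the depth profile has no gap. The push force is 8 N with no advance, so this is the stop. Now I draw the rod out.

```bash
python3 -m inch '-3 0 0 0 0 0 0;-6 0 0 0 0 0 0;-10 0 0 0 0 0 0;-10 0 0 0 0 0 0;-12 0 0 0 0 0 0;-12 0 0 0 0 0 0;-12 0 0 0 0 0 0;-12 0 0 0 0 0 0;-12 0 0 0 0 0 0;0 0 0 0 0 0 0'
python3 -m inch '-12 0 0 0 0 0 0;-12 0 0 0 0 0 0;-12 0 0 0 0 0 0;-12 0 0 0 0 0 0;-8 0 0 0 0 0 0;-6 0 0 0 0 0 0;0 0 0 0 0 0 0;0 0 0 0 0 0 0'
python3 - <<'E'
from h import *
s=robot.observe();R=s['orientation'];t=s['tool_pos'];M=np.array([643.1,57.0,14.3]);print('to mouth',(R.T@(M-t)).round(1),'F tool',(R.T@s['force']).round(1),s['grip_width'])
E
```

```text
time_s: 19.5
tool_pos: [679.3, -76.0, 14.2]
orientation: [[-0.263, 0.965, 0.001], [0.965, 0.263, -0.001], [-0.001, 0.001, -1.0]]
force: [-0.5, 0.4, -2.0]
grip_width: 16.4
time_s: 20.17
tool_pos: [695.0, -133.1, 13.9]
orientation: [[-0.265, 0.964, -0.0], [0.964, 0.265, 0.0], [0.0, -0.0, -1.0]]
force: [-1.1, -0.4, -2.4]
grip_width: 16.6
to mouth [197.    0.4  -0.3] F tool [-0.1 -1.2  2.4] 16.58292815979466
```

```bash
python3 -m inch '0 0 -15 0 0 0 0;0 0 -25 0 0 0 0;0 0 -23.4 0 0 0 0;6 -16 0 0 0 0 0;10 -28 0 0 0 0 0;10 -28 0 0 0 0 0;10 -28 0 0 0 0 0;10 -28 0 0 0 0 0;10 -26 0 0 0 0 0;8 -18 0 0 0 0 0'
python3 -m inch '0 0 0 0 0 0 0;0 0 0 0 0 0 0;0 0 0 0 0 0 0;0 0 0 0 0 0 0'
python3 - <<'E'
from h import *
s=robot.observe();R=s['orientation'];t=s['tool_pos'];M=np.array([512.2,-117.1,77.3]);print('left',(R.T@(M-t)).round(1),s['force'],s['grip_width'])
A=shot('side','s15');B=shot('scene','c15')
tip=t+R@np.array([173,0,-47.7]);print('tip pred',tip.round(1))
for n,c in(('side',A),('scene',B)):
    u,v=proj(c,tip);u2,v2=proj(c,(466.3,49.7,25));print(n,(u,v),(u2,v2))
    P=cloud(c);q=P[(P[...,0]>400)&(P[...,0]<530)&(P[...,1]>-10)&(P[...,1]<110)&(P[...,2]>22)&(P[...,2]<30)];r=cv2.minAreaRect(q[:,:2].astype(np.float32));print('slab',np.round(r[0],1),np.round(r[1],1))
im=[]
for c in(A,B):
    u,v=map(int,proj(c,(466,50,75)));print(u-50,v-38);im.append(cv2.resize(c['im'][v-38:v+37,u-50:u+50,::-1],(400,300),interpolation=cv2.INTER_CUBIC))
cv2.imwrite('pics/p15.png',np.hstack(im))
c=shot('wrist','w15');P=cloud(c);L=(P-t)@R
m=(c['d']>0)&(L[...,0]>52)&(L[...,0]<115)&(abs(L[...,1]+2)<12)&(P[...,2]>100);q=L[m]
for x in range(52,112,12):
    k=q[(q[:,0]>=x)&(q[:,0]<x+12)];print(x,((k[:,1].min()+k[:,1].max())/2).round(1),np.percentile(k[:,2],10).round(1))
E
```

```text
time_s: 21.0
tool_pos: [510.1, -116.0, 78.1]
orientation: [[-0.266, 0.964, -0.0], [0.964, 0.266, 0.0], [0.0, -0.0, -1.0]]
force: [-0.1, 0.2, -2.0]
grip_width: 16.6
time_s: 21.33
tool_pos: [513.5, -117.0, 78.4]
orientation: [[-0.266, 0.964, 0.002], [0.964, 0.266, -0.001], [-0.001, 0.002, -1.0]]
force: [0.8, 0.8, -2.2]
grip_width: 16.4
left [ 0.3 -1.3  1.1] [ 0.82243583  0.80284721 -2.21849713] 16.44142717206745
tip pred [467.4  49.8 125.9]
side (np.float64(265.94079640122106), np.float64(216.54961993511301)) (np.float64(266.99945375692016), np.float64(249.5177373984381))
slab [464.5  46. ] [84.5 85.2]
scene (np.float64(362.0700597547967), np.float64(225.66765986924588)) (np.float64(359.91560866205145), np.float64(245.26491348347167))
slab [470.   47.6] [82.4 80.6]
216 195
311 197
52 -2.5 -51.3
64 -2.7 -51.3
76 -2.5 -51.3
88 -2.6 -51.4
100 -2.5 -51.4
```

View pics/p15.png

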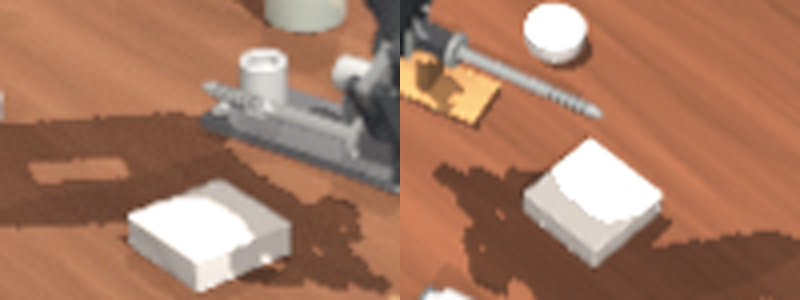

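Left crop: tip at (204,86), within about 1 px of the prediction, above the slab centred near (209,215), with the sleeve still on its post. Right crop: tip at (202,115), also as predicted. I'll let it settle, make a last check and hand in.

```bash
python3 -m inch '0 -1 1 0 0 0 0;0 0 0 0 0 0 0;0 0 0 0 0 0 0;0 0 0 0 0 0 0;0 0 0 0 0 0 0;0 0 0 0 0 0 0'
python3 - <<'E'
from h import *
s=robot.observe();R=s['orientation'];t=s['tool_pos'];print('tip',(t+R@np.array([173,0,-47.7])).round(1),R[2].round(4),'vel',np.abs(s['joint_vel']).max(),s['grip_width'],s['force'])
B=shot('scene','c16');P=cloud(B);q=P[(abs(P[...,0]-611)<24)&(abs(P[...,1]-173)<24)&(P[...,2]>30)&(P[...,2]<90)];print('sleeve top',np.percentile(q[:,2],[50,95]).round(1))
A=load('scene0')
for n,p in dict(ring=(438,320,16),tin=(353,-104,18),spool=(506,456,45),jar=(742,286,80),bottle=(813,139,120)).items():
    u,v=map(int,proj(A,p));d=np.abs(A['im'][v-8:v+8,u-8:u+8].astype(int)-B['im'][v-8:v+8,u-8:u+8]).mean();print(n,d.round(1))
robot.close_job();print('closed')
E
```

```text
time_s: 21.98
tool_pos: [511.2, -117.2, 76.4]
orientation: [[-0.266, 0.964, -0.0], [0.964, 0.266, 0.0], [0.0, -0.0, -1.0]]
force: [-0.1, -0.2, -2.2]
grip_width: 16.7
tip [465.3  49.6 124.1] [ 0. -0. -1.] vel 0.08084259215475868 16.680900932889287 [-0.08283756 -0.2117189  -2.23593655]
sleeve top [47.5 53.8]
ring 11.8
tin 0.9
spool 22.1
jar 3.8
bottle 1.5
the job is handed in; nothing more can be done
closed
```

The job is done and handed in at about 22 s, with the sleeve seated on the post and the rod held over the slab.

- **Sleeve:** I lowered it over the post until it met the plate, with 7 N of contact, and let go. Its top then measured about 51–52 mm, as expected. The last, coarser scene camera check read up to 54 mm.
- **Rod:** I took the steel rod by its handle and pushed it in until the collar stopped flush against the tube at about 8 N, then drew it right out. It is level and still. The tip is at about (465, 50, 124) mm, within about 2 mm of my estimate of the slab's middle and 99 mm above it.

**What disagreed:**
- **Fingertips:** They sit about 30 mm short of the reported TCP. My first grasp of the sleeve therefore closed on air just above it, without touching it. I measured the offset and used it for every height after that.
- **Wrist camera:** It reads about 2.4 mm off sideways, which I corrected for.
- **Grip width:** It read 16.4–17 mm on the 18 mm handle.
- **Bystanders:** Comparing the first and last pictures, the tin, bottle and jar looked unchanged. The pixels changed more at the wide ring (11.8) and the spool (22.1). I put this down to the arm's shadow having moved, since the arm never came near the spool, but I did not confirm it. The mallet, awl and red rods were not in that comparison.

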